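Load the plate shaker and start it at the guarded switch

TASK

Stack all the lidded culture trays on the shaker stage, flat and lid up, each flush against the fences on both sides, then set the round steel weight upright on the middle of the top tray. Only when that is done, swing the clear safety cover on the control box well up, flip the toggle beneath it fully over to its other side, and shut the cover again. Leave the sanitizer bottle, slide box and beaker where they are.

Things in the scene. Friction and masses are not known exactly. Their poses are not given: they have to be found in the camera images.
- tray_a_mid (a point): A lidded culture tray: flat white plastic slab 130 long x 62 wide x 18 mm thick (flat underside, flat lid), about 120 g, all trays alike and interchangeable, starting flat on the bench. Point at its centre, 9 mm above its underside; x runs along its length, y across its width, z up through the lid. None if this tray is absent in this run
- tray_b_mid (a point): A lidded culture tray: flat white plastic slab 130 long x 62 wide x 18 mm thick (flat underside, flat lid), about 120 g, all trays alike and interchangeable, starting flat on the bench. Point at its centre, 9 mm above its underside; x runs along its length, y across its width, z up through the lid. None if this tray is absent in this run
- tray_c_mid (a point): A lidded culture tray: flat white plastic slab 130 long x 62 wide x 18 mm thick (flat underside, flat lid), about 120 g, all trays alike and interchangeable, starting flat on the bench. Point at its centre, 9 mm above its underside; x runs along its length, y across its width, z up through the lid. None if this tray is absent in this run
- tray_d_mid (a point): A lidded culture tray: flat white plastic slab 130 long x 62 wide x 18 mm thick (flat underside, flat lid), about 120 g, all trays alike and interchangeable, starting flat on the bench. Point at its centre, 9 mm above its underside; x runs along its length, y across its width, z up through the lid. None if this tray is absent in this run
- weight_mid (a point): hold-down weight: round steel disc 68 mm across and 14 mm thick with an upright black plastic knob 24 mm across and 32 mm tall in its middle (46 mm tall in all), about 0.4 kg. Point on its axis, 23 mm above its underside (9 mm above the disc's top face, inside the knob); z up
- stage_mid (a point): tray place on the fixed orbital shaker (white base 200 x 170 mm, dark stage 170 x 130 mm on top). Point on the stage surface, 55 mm above the bench, under the centre of a tray that touches both fences (0.5 mm of play); x along the tray's length, y across its width. The -x and -y sides are open
- fence_corner (a point): the corner, on the stage surface, where the two fences' inner faces would meet, 65.5, 31.5 mm from the tray place's middle. Aluminium fences 60 mm tall, 5 mm thick: on the +y side two posts covering x from -63 to -37 and +37 to +63 mm of the tray place's middle (74 mm gap for a finger); on the +x side one post, y from -20 to +20 mm
- box_top (a point): middle of the top face of the fixed grey control box (130 along x, 120 along y, 45 mm high, standing on the bench). The robot-facing side is -x. The guarded toggle pivots 2 mm above this point
- guard (a joint): angle of the clear plastic safety cover over the toggle: 0 shut flat on the box, growing as its front (-x) edge lifts and swings away towards +x of the box, stop at 1.9 rad. Stiff hinge (0.06 N m): it stays at any angle where it is left. Shut, it is 88 mm along x (hinge 48 mm behind the box's centre), 76 mm wide, 55 mm tall
- guard_hinge (a point): middle of the cover's hinge line, on the box top 48 mm behind its centre; the hinge line runs along y of the box
- guard_tab (a point): grip point of the grey tab on the upper front edge of the cover: 36 mm long (sticking out to the front, -x, while shut), 20 mm wide along y (pinch across this), 10 mm thick; while shut it is 49 mm above the box top. The point is 20 mm from the tab's root and 16 mm from its free end, 108 mm in front of and 49 mm above the hinge when shut; it turns with the cover
- toggle (a joint): angle of the steel toggle lever: 0 = off, leaning 0.45 rad to +y of the box; 0.9 = on, leaning 0.45 rad to -y of the box. Stays where it is left, friction 0.02 N m
- toggle_tip (a point): centre of the round 16 mm knob on the end of the toggle, 36 mm from its pivot (10 mm thick stem)
- sanitizer: bystander to leave alone: clear hand sanitizer pump bottle, 66 mm across, 177 mm tall. Origin at the centre of its underside
- slide_box: bystander to leave alone: closed grey slide box, 85 x 115 x 35 mm. Origin at the centre of its underside
- beaker: bystander to leave alone: glass beaker, 70 mm across, 90 mm tall. Origin at the centre of its underside

How it is judged (in metres and radians):
On the way, in this order (a step that is already met when the one before it is completed fails the run):
1. every tray lies squared against the fences in the stack (x of tray_a_mid in the frame of stage_mid between -0.006 and 0.006 m and y of tray_a_mid in the frame of stage_mid between -0.006 and 0.006 m and z of tray_a_mid in the frame of stage_mid between 0.004 and 0.08 m and angle between the x axis of each of tray_a_mid, tray_b_mid, tray_c_mid, tray_d_mid and the x axis of stage_mid, either way round below 0.07 rad and angle between each of tray_a_mid, tray_b_mid, tray_c_mid, tray_d_mid's own z axis and vertical below 0.08 rad and x of tray_b_mid in the frame of stage_mid between -0.006 and 0.006 m and y of tray_b_mid in the frame of stage_mid between -0.006 and 0.006 m and z of tray_b_mid in the frame of stage_mid between 0.004 and 0.08 m and x of tray_c_mid in the frame of stage_mid between -0.006 and 0.006 m and y of tray_c_mid in the frame of stage_mid between -0.006 and 0.006 m and z of tray_c_mid in the frame of stage_mid between 0.004 and 0.08 m and x of tray_d_mid in the frame of stage_mid between -0.006 and 0.006 m and y of tray_d_mid in the frame of stage_mid between -0.006 and 0.006 m and z of tray_d_mid in the frame of stage_mid between 0.004 and 0.08 m and not (contact force between the fingers and anything else above 0.3 N)), for 0.2 s.
2. the weight stands on the middle of the stack (x of weight_mid in the frame of stage_mid between -0.012 and 0.012 m and y of weight_mid in the frame of stage_mid between -0.012 and 0.012 m and angle between weight_mid's own z axis and vertical below 0.1 rad and z of weight_mid in the frame of tray_a_mid above 0.02 m and z of weight_mid in the frame of tray_b_mid above 0.02 m and z of weight_mid in the frame of tray_c_mid above 0.02 m and z of weight_mid in the frame of tray_d_mid above 0.02 m and not (contact force between the fingers and anything else above 0.3 N)), for 0.2 s.
3. the safety cover is lifted at least 1.1 rad (value of joint guard above 1.1 rad), for 0.1 s.
4. the toggle is flipped on with the cover up (value of joint toggle above 0.75 rad and value of joint guard above 0.7 rad), for 0.1 s.
5. the cover is shut with the toggle on (value of joint toggle above 0.75 rad and value of joint guard below 0.08 rad), for 0.2 s.
At the end, for the whole second after the job is handed in: Every tray flat (0.08 rad), lid up, stacked on the stage within 6 mm of its place against both fences and 0.07 rad of square; weight upright on top, its axis within 12 mm of the middle along x and y; toggle over 0.75 rad; cover under 0.08 rad (all of step 5 and x of tray_a_mid in the frame of stage_mid between -0.006 and 0.006 m and y of tray_a_mid in the frame of stage_mid between -0.006 and 0.006 m and z of tray_a_mid in the frame of stage_mid between 0.004 and 0.08 m and angle between the x axis of each of tray_a_mid, tray_b_mid, tray_c_mid, tray_d_mid and the x axis of stage_mid, either way round below 0.07 rad and angle between each of tray_a_mid, tray_b_mid, tray_c_mid, tray_d_mid's own z axis and vertical below 0.08 rad and x of tray_b_mid in the frame of stage_mid between -0.006 and 0.006 m and y of tray_b_mid in the frame of stage_mid between -0.006 and 0.006 m and z of tray_b_mid in the frame of stage_mid between 0.004 and 0.08 m and x of tray_c_mid in the frame of stage_mid between -0.006 and 0.006 m and y of tray_c_mid in the frame of stage_mid between -0.006 and 0.006 m and z of tray_c_mid in the frame of stage_mid between 0.004 and 0.08 m and x of tray_d_mid in the frame of stage_mid between -0.006 and 0.006 m and y of tray_d_mid in the frame of stage_mid between -0.006 and 0.006 m and z of tray_d_mid in the frame of stage_mid between 0.004 and 0.08 m and x of weight_mid in the frame of stage_mid between -0.012 and 0.012 m and y of weight_mid in the frame of stage_mid between -0.012 and 0.012 m and angle between weight_mid's own z axis and vertical below 0.1 rad and z of weight_mid in the frame of tray_a_mid above 0.02 m and z of weight_mid in the frame of tray_b_mid above 0.02 m and z of weight_mid in the frame of tray_c_mid above 0.02 m and z of weight_mid in the frame of tray_d_mid above 0.02 m); the robot touches nothing.
It fails at once if the sanitizer is pushed more than 3 cm (distance of sanitizer from where it was at the start of the episode above 0.03 m).
It fails at once if the slide box is pushed more than 3 cm (distance of slide_box from where it was at the start of the episode above 0.03 m).
It fails at once if the beaker is pushed more than 3 cm (distance of beaker from where it was at the start of the episode above 0.03 m).
Of tray_a, tray_b, tray_c, tray_d only 2 to 4 are there at a start; the rules pass over those that are not, and their reading is None.
At some moment in a run one of tray_a, tray_b, tray_c, tray_d, weight may be knocked a few centimetres aside while the robot is not near it.
Once in a run the grip may slacken for a moment while it holds something.
It also fails if it takes over 210 s, if anything falls off the work surface, if the arm or the gripper's body presses on something with over 40 N, if the wrist force passes 120 N, or if a joint passes its speed limit or range.

ROBOT

A 6-joint arm with a two-finger parallel gripper is mounted at the origin on the work surface. World frame = base frame: x ahead of the robot, y to its left, z up, the work surface at z = 0. Lengths are in m, angles in degrees, forces in N, time in s.
With the tool pointing down it reaches from about 0.425 to 0.95 m from the base axis. Payload 3.5 kg.
Tool frame: the origin (TCP) lies between the finger pads; the fingertips stand 11 mm ahead of it and the grasp point (between the pads) lies 8 mm behind it; z points along the fingers, y is the line along which they close (so a half turn about z gives the same grasp; the last joint's range is limited). The gripper opens to 85 mm and grips with 20 to 120 N. Pads are 22 mm wide; open, the fingers measure 114 mm over their backs; the gripper's body (76 mm by 85 mm) begins 54 mm behind the grasp point. The pads swing forward as they close: fully open they stand 13 mm farther back than shut.
Start: joints at [-81.876, 16.404, 90.338, -0, 73.258, -8.594], TCP at [0.194, -0.646, 0.242] pointing down, gripper open.
Joint ranges: [-158.93, 158.93], [-51.34, 127.21], [12.03, 142.37], [-87.48, 267.48], [13.55, 161.25], [-162.69, 162.69]. Speed limits (degrees/s): [159.86, 159.86, 180, 180, 180, 180].

INTERFACE

Orientations are given as [roll, pitch, yaw] about the fixed x, y, z axes, in that order (R = Rz(yaw) Ry(pitch) Rx(roll)).
In Python, from workcell import bot, eyes gives the robot as it stands.
- The arm moves only by the shell command python3 -m crank 'ROWS' [OPENING] [FORCE]. ROWS is JSON, a list of rows, each a list of 6 numbers: the shift along the tool's x, y, z in cm, then the turn, a rotation vector about the tool's x, y, z in rad. A call has 1 to 20 rows; each row is the pose to reach, as a shift and turn from the pose commanded when the call began, along the tool's axes at that moment; what a row does not reach only later rows make up. A row lasts 1/8 s, in which the tool goes at most 62.5 mm and 10.7 degrees, less where a joint would pass 70% of its speed; a pose out of reach is approached as far as the arm can. A call with a gripper value outside its range is refused whole. OPENING is the finger opening in cm, from 0 to 8.54, set as the call begins (- or left out, the last holds). The fingers move at their own pace and stop on an object; FORCE is the grip in N (left out, the last holds). Time passes only in rows, so rows that repeat a pose let the fingers close. It gives the time, the measured TCP pose, the force, the opening and the grip force at its end, in the units of the state.
- bot.state(): the state, without advancing time (a new reading comes with each control period).
- eyes.snapshot(name): name is "side" or "top" or "wrist"; returns the picture (400x640x3 uint8, red, green, blue); there is no depth.
- eyes.camera_params(name): a dict with "mtx" (3x3 intrinsics, pixels), "T" (4x4, takes a point from camera to world coordinates). Camera axes: x right, y down, z forward; pixel columns grow to the right and rows downward; lengths in m; the calibration is good to about 2 mm. A picture is of the moment at which its call begins: read the wrist's pose just before it. camera_params takes no time and is no camera call; for the wrist camera it gives the pose at the moment of the call.
- bot.job_done(): hands the job in; it is judged then, once.
The state is a dict: "time_s": time; "qpos": joint angles; "qvel": joint speeds; "joint_torque": joint torques, N m; "tool_pos": TCP position; "tool_rot": TCP orientation; "ft_force": force on the tool from outside, world axes, zero at the start; "moment": the same for the moment, N m; "gripper_width": finger opening in m; "finger_force": force on a finger pad.
Only numpy, scipy, OpenCV 4.12 (cv2) and the standard library are available. Lean on these libraries where they do the work, as an engineer would, in place of code of your own. Each camera call takes 0.05 s, during which the arm holds its last target. There are 200 camera calls.

## Working session

There is one attempt and no reset: what is moved stays moved. The work goes in short steps, Python scripts to look and compute and a shell command to move; the robot and the scene stay as the last step left them, time stands still between calls to the robot, and variables do not carry over. Pictures are saved under pics/ and viewed, at most 14 in all, crops included, and the job is handed in when it is done.

```bash
ls; mkdir -p pics; python3 - <<'E'
from workcell import bot, eyes
import cv2
print(bot.state())
for n in("top","side"):
    im=eyes.snapshot(n); cv2.imwrite(f"pics/{n}0.png",im[:,:,::-1]); p=eyes.camera_params(n); print(n,p["mtx"].tolist(),p["T"].round(4).tolist())
E
```

```text
pics
{'time_s': 0.0, 'qpos': array([-8.18735671e+01,  1.64526367e+01,  9.04226022e+01, -8.50309380e-04,
        7.32604418e+01, -8.59508813e+00]), 'qvel': array([-0.11028092, -0.05255108,  0.08831282, -0.0573899 ,  0.11622084,
        0.07533325]), 'joint_torque': array([-4.44952266e-04, -4.05985737e+01, -2.92627108e+01, -7.47903823e-05,
        5.93386358e-03,  9.36200962e-06]), 'tool_pos': array([ 0.19413685, -0.64581314,  0.24095847]), 'tool_rot': array([-1.79865722e+02, -1.94729739e-02,  1.67217441e+01]), 'ft_force': array([-0.61599113, -0.63826703, -1.36633251]), 'moment': array([-0.04278452, -0.03914207,  0.02637122]), 'finger_force': 0.0, 'gripper_width': 0.08560435054289824}
top [[462.0579244121634, 0.0, 317.63183190617235], [0.0, 462.0579244121634, 205.5382589539354], [0.0, 0.0, 1.0]] [[-0.0072, -0.9925, 0.1219, 0.3972], [-0.9998, 0.0095, 0.0176, 0.0177], [-0.0186, -0.1217, -0.9924, 1.2978], [0.0, 0.0, 0.0, 1.0]]
side [[373.12161665143674, 0.0, 316.82367515415274], [0.0, 373.12161665143674, 200.11950200170278], [0.0, 0.0, 1.0]] [[-0.8335, -0.3501, 0.4274, 0.0756], [-0.5525, 0.5266, -0.6461, 0.7082], [0.0012, -0.7747, -0.6324, 0.7698], [0.0, 0.0, 0.0, 1.0]]
```

View pics/top0.png

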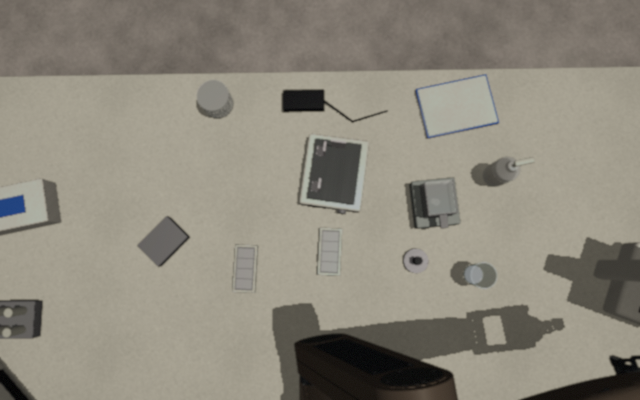

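View pics/side0.png

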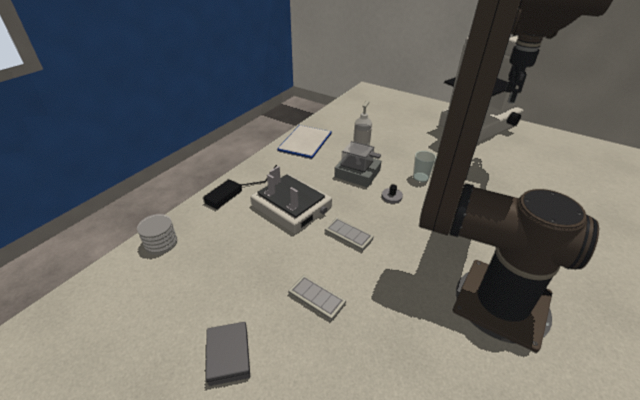

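The top view shows two trays at (245,268) and (330,251), the stage at (335,173), the weight at (415,261), the control box at (433,203), the beaker at (473,273), the sanitizer at (505,172) and the slide box at (163,241). The side view agrees. I'll zoom in on the fixtures.

```bash
cat > h.py <<'E'
import numpy as np, cv2
from scipy.spatial.transform import Rotation as R
from workcell import bot, eyes
def ray(n,px,P=None):
    P=P or eyes.camera_params(n); d=np.linalg.inv(P["mtx"])@np.array([px[0],px[1],1.]); return P["T"][:3,3],P["T"][:3,:3]@d
def plane(n,px,z,P=None):
    o,d=ray(n,px,P); return o+d*(z-o[2])/d[2]
def proj(n,p,P=None):
    P=P or eyes.camera_params(n); T=P["T"]; q=P["mtx"]@(T[:3,:3].T@(np.array(p)-T[:3,3])); return q[:2]/q[2]
def rowto(pos,rpy,cur=None):
    s=bot.state(); c=cur or (s["tool_pos"],s["tool_rot"])
    A=R.from_euler("xyz",c[1],degrees=True); B=R.from_euler("xyz",rpy,degrees=True)
    d=A.inv().apply(np.array(pos)-c[0])*100; r=(A.inv()*B).as_rotvec()
    n=max(np.linalg.norm(d)/6.25,np.degrees(np.linalg.norm(r))/10.7)
    print("row",np.round(d,2).tolist(),np.round(r,4).tolist(),"rows>=%.1f"%n)
E
python3 - <<'E'
from h import *
t=cv2.imread("pics/top0.png")[120:300,220:520]; cv2.imwrite("pics/topz.png",cv2.resize(t,None,fx=2.6,fy=2.6,interpolation=cv2.INTER_CUBIC))
t=cv2.imread("pics/side0.png")[130:250,240:410]; cv2.imwrite("pics/sidez.png",cv2.resize(t,None,fx=4.5,fy=4.5,interpolation=cv2.INTER_CUBIC))
P=eyes.camera_params("wrist");print(P["mtx"].round(1).tolist(),P["T"].round(3).tolist())
for n,p,z in [("trA",(245,268),.018),("trB",(330,251),.018),("stage",(335,173),.055),("w",(415,261),.03),("box",(433,203),.05)]: print(n,plane("top",p,z).round(3))
rowto([.45,-.02,.40],[180,0,0],([.194,-.646,.242],[180,0,16.72]))
E
```

```text
[[325.9, 0.0, 315.5], [0.0, 325.9, 203.1], [0.0, 0.0, 1.0]] [[0.288, -0.914, -0.285, 0.266], [-0.958, -0.276, -0.083, -0.625], [-0.003, 0.296, -0.955, 0.372], [0.0, 0.0, 0.0, 1.0]]
trA [0.383 0.242 0.018]
trB [0.428 0.007 0.018]
stage [ 0.639 -0.008  0.055]
w [ 0.399 -0.223  0.03 ]
box [ 0.554 -0.273  0.05 ]
row [42.53, -52.59, -15.8] [0.0, -0.0, 0.2918] rows>=11.1
```

View pics/topz.png

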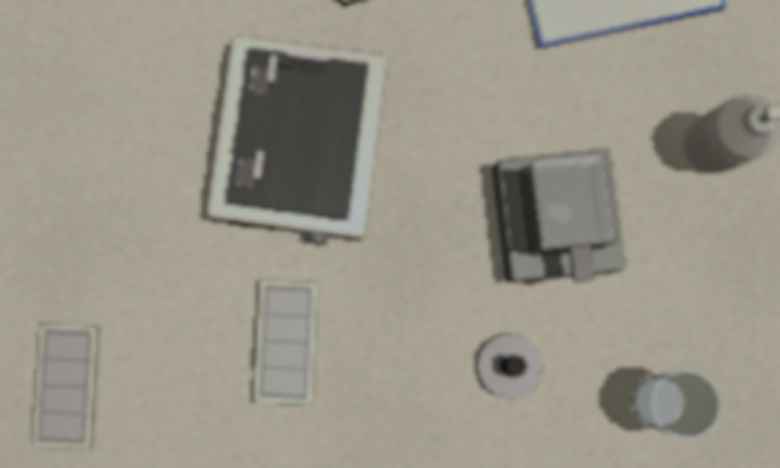

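View pics/sidez.png

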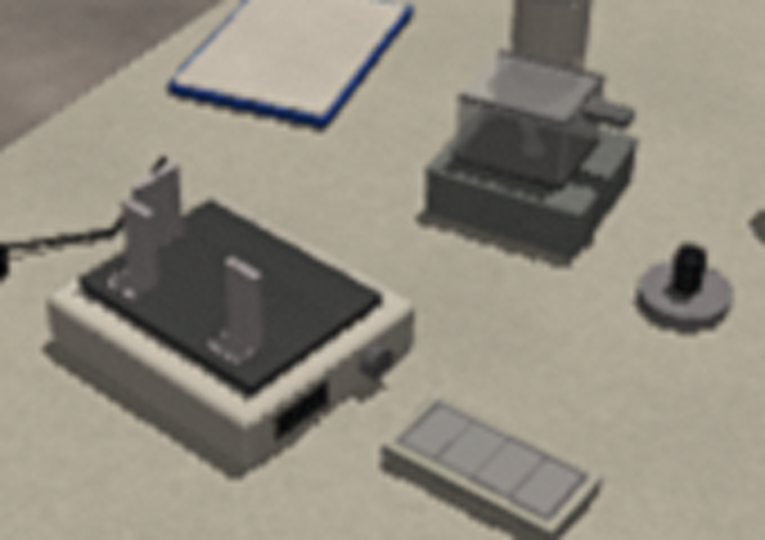

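The crops show the two +y posts on the left, the +x post at the far end, and the cover shut with its tab toward the robot. Next is a wrist view.

```bash
python3 -m crank '[[49.8,-42.05,-15.8,0,0,0.2918],[49.8,-42.05,-15.8,0,0,0.2918],[49.8,-42.05,-15.8,0,0,0.2918],[49.8,-42.05,-15.8,0,0,0.2918],[49.8,-42.05,-15.8,0,0,0.2918],[49.8,-42.05,-15.8,0,0,0.2918],[49.8,-42.05,-15.8,0,0,0.2918],[49.8,-42.05,-15.8,0,0,0.2918],[49.8,-42.05,-15.8,0,0,0.2918],[49.8,-42.05,-15.8,0,0,0.2918],[49.8,-42.05,-15.8,0,0,0.2918],[49.8,-42.05,-15.8,0,0,0.2918],[49.8,-42.05,-15.8,0,0,0.2918],[49.8,-42.05,-15.8,0,0,0.2918],[49.8,-42.05,-15.8,0,0,0.2918],[49.8,-42.05,-15.8,0,0,0.2918]]' 8.5 60
python3 - <<'E'
from h import *
im=eyes.snapshot("wrist"); P=eyes.camera_params("wrist"); np.save("w1.npy",im); np.savez("w1p.npz",**P)
cv2.imwrite("pics/w1.png",im[:,:,::-1]); print(P["T"].round(4).tolist()); print(bot.state()["ft_force"])
im=eyes.snapshot("top"); cv2.imwrite("pics/top1.png",im[:,:,::-1])
E
```

```text
time_s: 2.1
tool_pos: [0.5499, -0.1012, 0.4002]
tool_rot: [-180.0, 0.0, -0.1]
ft_force: [-0.3, 0.8, -0.1]
gripper_width: 0.0849
finger_force: 0.0
[[-0.0007, -0.9549, -0.297, 0.6246], [-1.0, 0.0005, 0.0009, -0.1015], [-0.0007, 0.297, -0.9549, 0.5315], [0.0, 0.0, 0.0, 1.0]]
[ 0.32782445  0.41190457 -0.47929737]
```

View pics/w1.png

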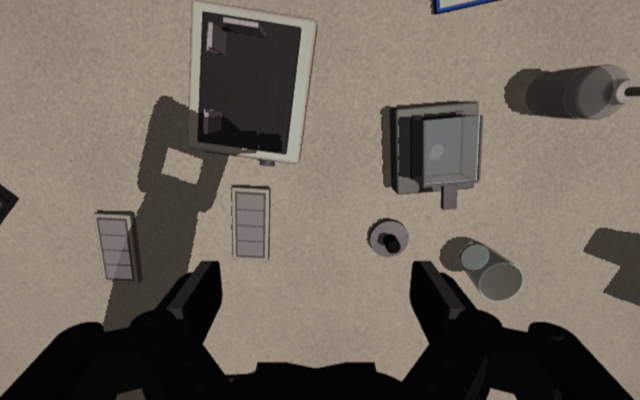

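The wrist view shows the trays at (251,222) and (116,246), the stage at (250,80), the weight disc at (388,238), and the box at (435,148) with its tab at (449,197). Now I'll get metric positions.

```bash
python3 - <<'E'
from h import *
im=np.load("w1.npy"); P=dict(np.load("w1p.npz"))
hsv=cv2.cvtColor(im,cv2.COLOR_RGB2HSV)
for n,p in [("bench",(320,120)),("shadow",(150,140)),("trayrim",(236,222)),("traymid",(251,222)),("disc",(375,230)),("base",(308,60)),("stage",(270,80)),("post",(211,45)),("boxfr",(410,187)),("tab",(449,199))]: print(n,im[p[1],p[0]],hsv[p[1],p[0]])
def near(mask,px,z,name):
    k=cv2.morphologyEx(mask.astype(np.uint8),cv2.MORPH_CLOSE,np.ones((3,3)))
    for c in cv2.findContours(k,cv2.RETR_EXTERNAL,cv2.CHAIN_APPROX_NONE)[0]:
        if cv2.contourArea(c)>100 and cv2.pointPolygonTest(c,px,False)>=0:
            w=np.array([plane(0,q,z,P)[:2] for q in c[:,0]],np.float32)
            r=cv2.minAreaRect(w*1000); print(name,"rect mm",np.round(r[0],1),np.round(r[1],1),round(r[2],1))
S=hsv[:,:,1]
near(S<28,(251,222),.018,"trB"); near(S<28,(116,246),.018,"trA"); near(S<28,(370,238),.014,"disc")
E
```

```text
bench [151 139 124] [ 17  46 151]
shadow [65 59 52] [16 51 65]
trayrim [89 82 81] [ 4 23 89]
traymid [126 117 115] [  5  22 126]
disc [116 106 108] [174  22 116]
base [169 165 152] [ 23  26 169]
stage [43 42 41] [15 12 43]
post [131 118 120] [175  25 131]
boxfr [101  98  94] [ 17  18 101]
tab [97 91 89] [ 8 21 97]
trB rect mm [425.7   9.1] [ 47.7 115.8] 85.8
trA rect mm [380.6 244.4] [ 48.8 116.4] 86.8
disc rect mm [ 400.7 -226.1] [68.  65.4] 48.6
```

View pics/top1.png

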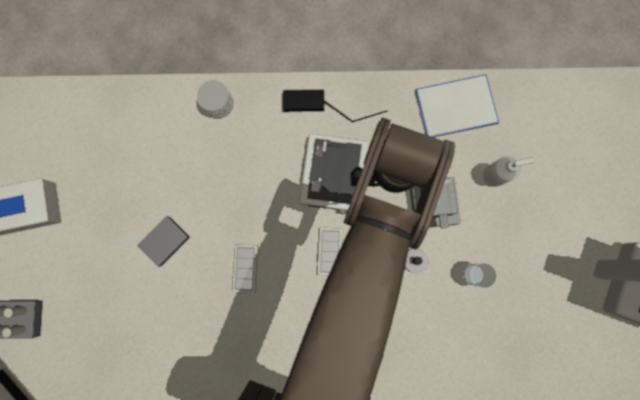

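No further trays are visible, so there are two in this run. I'll take a closer look at the stage fences.

```bash
python3 -m crank '[[1,-2,15,0,0,0],[1,-2,15,0,0,0],[1,-2,15,0,0,0],[1,-2,15,0,0,0],[1,-2,15,0,0,0]]'
python3 - <<'E'
from h import *
im=eyes.snapshot("wrist"); P=eyes.camera_params("wrist"); np.save("w2.npy",im); np.savez("w2p.npz",**P)
x0,y0,f=60,0,2.6
print(proj(0,[.64,0,.055],P), proj(0,[.554,-.273,.05],P))
b=im[0:230,80:380,::-1]; cv2.imwrite("pics/w2z.png",cv2.resize(b,None,fx=2.6,fy=2.6,interpolation=cv2.INTER_CUBIC))
E
```

```text
time_s: 2.82
tool_pos: [0.5611, -0.0809, 0.2524]
tool_rot: [179.9, -0.2, -0.0]
ft_force: [0.7, 0.5, 0.2]
gripper_width: 0.0854
finger_force: 0.0
[230.78166904  98.30790762] [496.96073441 184.02626121]
```

View pics/w2z.png

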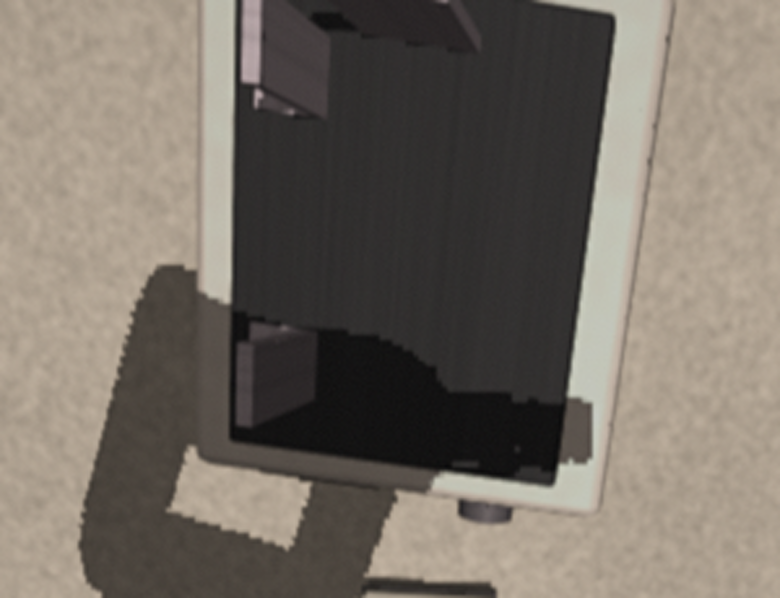

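```bash
python3 - <<'E'
from h import *
P=dict(np.load("w2p.npz"))
pts=[((326,118),(37,31.5)),((317,327),(-37,31.5)),((316,400),(-63,31.5)),((480,50),(65.5,-20)),((338,33),(65.5,20))]
W=np.array([plane(0,(a/2.6+80-.3,b/2.6-.3),.055,P)[:2] for (a,b),_ in pts]); M=np.array([m for _,m in pts])/1000
mc,wc=M.mean(0),W.mean(0); H=(M-mc).T@(W-wc); th=np.arctan2(H[0,1]-H[1,0],H[0,0]+H[1,1])
Rm=np.array([[np.cos(th),-np.sin(th)],[np.sin(th),np.cos(th)]]); t=wc-Rm@mc
print("yaw",np.degrees(th),"mid",t.round(4)); print(((W-(M@Rm.T+t))*1000).round(1).tolist())
C=np.array([plane(0,(a/2.6+80-.3,b/2.6-.3),.055,P)[:2] for a,b in [(233,440),(553,485),(612,14)]])
v=C[2]-C[1];u=C[0]-C[1]; print("stage dims",np.linalg.norm(v),np.linalg.norm(u),"yaw",np.degrees(np.arctan2(v[1],v[0])),np.degrees(np.arctan2(-u[0],u[1])))
# via top
for n in ["trA","trB"]: pass
top=cv2.imread("pics/top0.png")
for nm,p,z in [("stage",t,.055)]:
    print(proj("top",[*p,z]))
E
```

```text
yaw -6.4946356493200925 mid [ 0.6462 -0.0047]
[[0.1, -2.3], [1.5, -0.1], [-0.3, 0.2], [-0.9, -3.4], [-0.3, 5.6]]
stage dims 0.16794393304553754 0.12699160098658316 yaw -8.100500584367348 -8.2671011359685
[333.63645353 170.38106327]
```

```bash
python3 - <<'E'
from h import *
P=dict(np.load("w2p.npz"))
pts=[((326,118),(37,31.5)),((317,327),(-37,31.5)),((316,400),(-63,31.5)),((480,50),(65.5,-20)),((400,41),(65.5,None))]
th=np.radians(-8.2);c,s=np.cos(th),np.sin(th)
for (a,b),m in pts:
    w=plane(0,(a/2.6+80-.3,b/2.6-.3),.055,P)[:2]; l=np.array([c*w[0]+s*w[1],-s*w[0]+c*w[1]])*1000
    print("mid local",[round(l[i]-m[i],1) if m[i] is not None else None for i in (0,1)])
C=np.array([plane(0,(a/2.6+80-.3,b/2.6-.3),.055,P)[:2] for a,b in [(233,440),(553,485),(612,14)]])
print((C@np.array([[c,-s],[s,c]])*1000).round(1))
E
```

```text
mid local [np.float64(639.8), np.float64(86.3)]
mid local [np.float64(640.9), np.float64(86.5)]
mid local [np.float64(639.0), np.float64(85.7)]
mid local [np.float64(640.4), np.float64(86.0)]
mid local [np.float64(639.2), None]
[[555.6 148.9]
 [555.4  21.9]
 [723.4  22.2]]
```

Stage place: mid (0.6457, -0.0060), yaw -8.2°. I'll grasp tray B, about 10 mm forward of its middle for reach.

```bash
python3 -m crank '[[-12.43,-8.84,15,0,0,0.073],[-12.43,-8.84,15,0,0,0.073],[-12.43,-8.84,15,0,0,0.073],[-12.43,-8.84,15,0,0,0.073],[-12.43,-8.84,15,0,0,0.073],[-12.43,-8.84,15,0,0,0.073],[-12.43,-8.84,19,0,0,0.073],[-12.43,-8.84,22,0,0,0.073],[-12.43,-8.84,23,0,0,0.073],[-12.43,-8.84,24.2,0,0,0.073],[-12.43,-8.84,24.2,0,0,0.073],[-12.43,-8.84,24.2,0,0,0.073]]' && python3 -m crank '[[0,0,0,0,0,0],[0,0,0,0,0,0],[0,0,0,0,0,0],[0,0,0,0,0,0],[0,0,0,0,0,0],[0,0,0,0,0,0]]' 5 60 
```

```text
time_s: 4.38
tool_pos: [0.4368, 0.0077, 0.0092]
tool_rot: [180.0, -0.1, -4.2]
ft_force: [0.5, 0.3, 0.5]
gripper_width: 0.0847
finger_force: 0.0
time_s: 5.12
tool_pos: [0.4369, 0.0078, 0.0094]
tool_rot: [180.0, -0.1, -4.2]
ft_force: [-1.6, -0.1, 5.7]
gripper_width: 0.0603
finger_force: 66.2
```

```bash
python3 -m crank '[[0,0,-3,0,0,0],[0,0,-8,0,0,0],[0,0,-13,0,0,0],[0,0,-15.2,0,0,0],[0,0,-15.2,0,0,0],[5,0.08,-15.2,0,0,0.02],[10,0.16,-15.2,0,0,0.04],[15,0.25,-15.2,0,0,0.06],[20,0.32,-15.2,0,0,0.0698],[21.42,0.32,-15.2,0,0,0.0698],[21.42,0.32,-15.2,0,0,0.0698],[21.42,0.32,-15.2,0,0,0.0698],[21.42,0.32,-15.2,0,0,0.0698]]'
python3 - <<'E'
from h import *
im=eyes.snapshot("wrist"); P=eyes.camera_params("wrist"); np.savez("w3p.npz",**P)
cv2.imwrite("pics/w3.png",im[:,:,::-1])
E
```

```text
time_s: 6.75
tool_pos: [0.6481, -0.0106, 0.1602]
tool_rot: [-180.0, 0.0, -8.2]
ft_force: [-0.2, -0.0, -0.7]
gripper_width: 0.0609
finger_force: 65.7
```

View pics/w3.png

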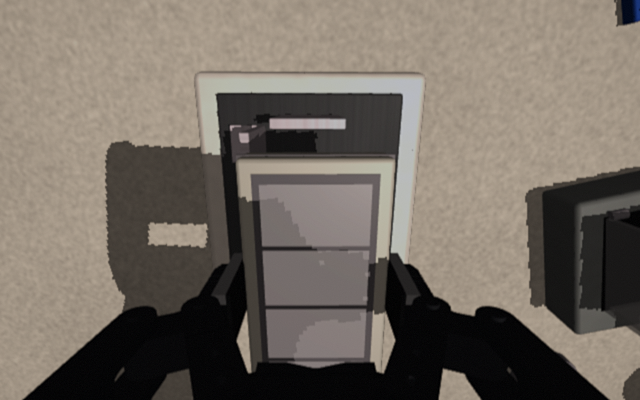

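The tray is held square to the base. Its front lid edge is at row 158, columns 237–394. The +x post top spans 269–346 with its near edge at row 129, which matches the intended 4 mm y offset.

```bash
python3 - <<'E'
from h import *
P=dict(np.load("w3p.npz")); c,s=np.cos(np.radians(-8.2)),np.sin(np.radians(-8.2))
def loc(w): d=w[:2]-np.array([.6457,-.0060]); return (np.array([c*d[0]+s*d[1],-s*d[0]+c*d[1]])*1000).round(1)
for r in (156,158): print("front",r,loc(plane(0,(315.5,r),.160-.009+.018,P)))
for r in (128,130): print("post",r,loc(plane(0,(307.5,r),.115,P)))
print("tool",loc(bot.state()["tool_pos"]), bot.state()["finger_force"],bot.state()["gripper_width"])
E
```

```text
front 156 [58.5 -4.7]
front 158 [57.7 -4.7]
post 128 [64.7 -0.4]
post 130 [63.7 -0.4]
tool [ 3.3 -4.2] 65.69817781448364 0.06057440484532674
```

```bash
python3 -m crank '[[0,0,4,0,0,0],[0,0,7,0,0,0],[0,0,8.5,0,0,0],[0,0,9.2,0,0,0],[0,0,9.2,0,0,0],[0,0,9.2,0,0,0]]'; python3 -m crank '[[0.25,0,0,0,0,0],[0.5,0,0,0,0,0],[0.5,0,0,0,0,0],[0.5,0,0,0,0,0]]';python3 -m crank '[[0,-0.2,0,0,0,0],[0,-0.3,0,0,0,0],[0,-0.3,0,0,0,0],[0,-0.3,0,0,0,0]]'
```

```text
time_s: 7.55
tool_pos: [0.6503, -0.0111, 0.0699]
tool_rot: [180.0, -0.2, -8.2]
ft_force: [-0.7, -0.3, -1.3]
gripper_width: 0.0604
finger_force: 65.8
time_s: 8.05
tool_pos: [0.6543, -0.0116, 0.0683]
tool_rot: [180.0, -0.0, -8.2]
ft_force: [-0.1, 0.2, -1.1]
gripper_width: 0.0602
finger_force: 65.8
time_s: 8.55
tool_pos: [0.6547, -0.0086, 0.0683]
tool_rot: [-180.0, -0.0, -8.2]
ft_force: [-0.4, -0.8, -1.5]
gripper_width: 0.0599
finger_force: 65.8
```

Not in contact yet, so I'll step in 1 mm increments.

```bash
for i in 1 2; do python3 -m crank '[[0.1,0,0,0,0,0],[0.1,0,0,0,0,0],[0.1,0,0,0,0,0]]' | grep -E "pos|force: \["; done; for i in 1 2; do python3 -m crank '[[0,-0.1,0,0,0,0],[0,-0.1,0,0,0,0],[0,-0.1,0,0,0,0]]' | grep -E "pos|force: \[" ;done
```

```text
tool_pos: [0.6554, -0.0087, 0.0682]
ft_force: [-1.6, 0.6, -0.8]
tool_pos: [0.6554, -0.0087, 0.068]
ft_force: [-5.1, 0.7, 0.5]
tool_pos: [0.6555, -0.0081, 0.0677]
ft_force: [-5.5, -1.1, 0.4]
tool_pos: [0.6556, -0.0072, 0.0675]
ft_force: [-5.7, -0.7, -1.0]
```

```bash
for i in 1 2 ; do python3 -m crank '[[0,-0.1,0,0,0,0],[0,-0.1,0,0,0,0],[0,-0.1,0,0,0,0]]' | grep -E "pos|force: \[" ;done
```

```text
tool_pos: [0.6557, -0.0067, 0.0675]
ft_force: [-5.3, -2.8, -0.2]
tool_pos: [0.6557, -0.0066, 0.0675]
ft_force: [-5.3, -4.5, -0.7]
```

```bash
python3 -m crank '[[-0.05,0.1,0.25,0,0,0],[-0.05,0.1,0.25,0,0,0],[-0.05,0.1,0.25,0,0,0]]' | grep -E "pos|force: \["; for i in 1 2 3; do python3 -m crank '[[0,0,0.1,0,0,0],[0,0,0.1,0,0,0],[0,0,0.1,0,0,0]]' | grep -E "pos|force: \[" ;done
```

```text
tool_pos: [0.6557, -0.0067, 0.0657]
ft_force: [-6.3, -2.0, 1.3]
tool_pos: [0.6557, -0.0067, 0.0651]
ft_force: [-6.6, -3.2, 3.0]
tool_pos: [0.6558, -0.0067, 0.0645]
ft_force: [-6.9, -2.6, 4.2]
tool_pos: [0.6558, -0.0067, 0.0644]
ft_force: [-9.1, -2.2, 7.5]
```

```bash
python3 -m crank '[[0,0,-0.05,0,0,0],[0,0,-0.05,0,0,0],[0,0,-0.05,0,0,0],[0,0,-0.05,0,0,0],[0,0,-3,0,0,0],[0,0,-8,0,0,0],[0,0,-14,0,0,0],[0,0,-20,0,0,0],[0,0,-23.75,0,0,0],[0,0,-23.75,0,0,0],[0,0,-23.75,0,0,0]]' 8.5
python3 - <<'E'
from h import *
im=eyes.snapshot("wrist"); P=eyes.camera_params("wrist"); np.savez("w4p.npz",**P)
cv2.imwrite("pics/w4.png",im[:,:,::-1])
im=eyes.snapshot("top");cv2.imwrite("pics/top4.png",im[:,:,::-1])
E
```

```text
time_s: 13.68
tool_pos: [0.6561, -0.0057, 0.2989]
tool_rot: [-180.0, 0.1, -8.2]
ft_force: [-0.4, 0.5, -0.2]
gripper_width: 0.0851
finger_force: 0.0
```

View pics/w4.png

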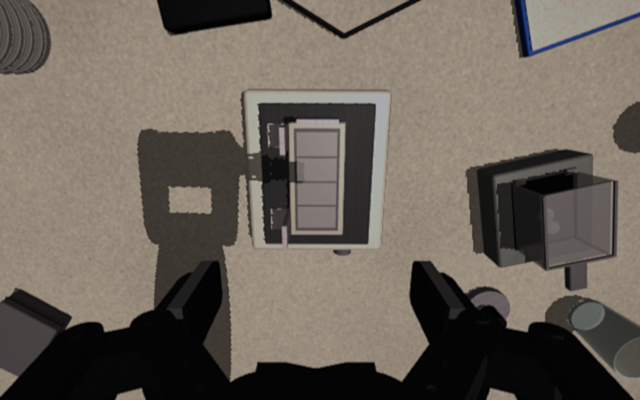

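The first tray sits flush at (318,180), square between the posts. Moving on to tray A.

```bash
python3 -m crank '[[-24.35,-17.25,5,0,0,-0.0873],[-24.35,-17.25,5,0,0,-0.0873],[-24.35,-17.25,5,0,0,-0.0873],[-24.35,-17.25,5,0,0,-0.0873],[-24.35,-17.25,5,0,0,-0.0873],[-24.35,-17.25,5,0,0,-0.0873],[-24.35,-17.25,5,0,0,-0.0873],[-24.35,-17.25,5,0,0,-0.0873],[-24.35,-17.25,5,0,0,-0.0873]]'
cat >> h.py <<'E'
def near(im,P,px,z,name,S=28):
    m=(cv2.cvtColor(im,cv2.COLOR_RGB2HSV)[:,:,1]<S).astype(np.uint8)
    k=cv2.morphologyEx(m,cv2.MORPH_CLOSE,np.ones((3,3)))
    for c in cv2.findContours(k,cv2.RETR_EXTERNAL,cv2.CHAIN_APPROX_NONE)[0]:
        if cv2.contourArea(c)>100 and cv2.pointPolygonTest(c,(float(px[0]),float(px[1])),False)>=0:
            w=np.array([plane(0,q,z,P)[:2] for q in c[:,0]],np.float32)
            r=cv2.minAreaRect(w*1000); print(name,"rect mm",np.round(r[0],1),np.round(r[1],1),round(r[2],1),"img",cv2.boundingRect(c)); return r
E
python3 - <<'E'
from h import *
im=eyes.snapshot("wrist"); P=eyes.camera_params("wrist"); np.savez("w5p.npz",**P)
cv2.imwrite("pics/w5.png",im[:,:,::-1]); q=proj(0,[.3806,.2444,.018],P); print(q); near(im,P,q,.018,"trA")
E
```

```text
time_s: 14.9
tool_pos: [0.441, 0.1988, 0.2503]
tool_rot: [180.0, 0.0, -3.3]
ft_force: [0.6, 0.4, -0.2]
gripper_width: 0.0849
finger_force: 0.0
[279.95811796 222.63989794]
trA rect mm [381.3 244.4] [ 49.3 116.7] 87.0 img (257, 174, 45, 93)
```

```bash
python3 -m crank '[[-5.14,-4.11,5,0,0,0],[-5.14,-4.11,10,0,0,0],[-5.14,-4.11,15,0,0,0],[-5.14,-4.11,18,0,0,0],[-5.14,-4.11,21,0,0,0],[-5.14,-4.11,23,0,0,0],[-5.14,-4.11,24.2,0,0,0],[-5.14,-4.11,24.2,0,0,0],[-5.14,-4.11,24.2,0,0,0]]' && python3 -m crank '[[0,0,0,0,0,0],[0,0,0,0,0,0],[0,0,0,0,0,0],[0,0,0,0,0,0],[0,0,0,0,0,0],[0,0,-2,0,0,0],[0,0,-6,0,0,0],[0,0,-12,0,0,0],[0,0,-15.2,0,0,0],[0,0,-15.2,0,0,0]]' 5 60
python3 - <<'E'
from h import *
rowto([.6491,-.0105,.16],[180,0,-8.2],([.391,.2439,.16],[180,0,-3.2]))
E
```

```text
time_s: 16.08
tool_pos: [0.3919, 0.2436, 0.0092]
tool_rot: [-180.0, -0.1, -3.2]
ft_force: [-0.2, -0.4, -0.7]
gripper_width: 0.0851
finger_force: 0.0
time_s: 17.32
tool_pos: [0.3926, 0.244, 0.163]
tool_rot: [-179.9, -0.3, -3.2]
ft_force: [-0.6, 0.1, -2.6]
gripper_width: 0.0606
finger_force: 65.8
row [27.19, 23.96, 0.0] [0.0, -0.0, 0.0873] rows>=5.8
```

```bash
python3 -m crank '[[4.5,4,0,0,0,0.015],[9,8,0,0,0,0.03],[13.5,12,0,0,0,0.045],[18,16,0,0,0,0.06],[22.5,20,0,0,0,0.075],[27.19,23.96,0,0,0,0.0873],[27.19,23.96,0,0,0,0.0873],[27.19,23.96,0,0,0,0.0873],[27.19,23.96,0,0,0,0.0873],[27.19,23.96,0,0,0,0.0873]]'
python3 - <<'E'
from h import *
im=eyes.snapshot("wrist"); cv2.imwrite("pics/w6.png",im[:,:,::-1]); 
g=cv2.cvtColor(im,cv2.COLOR_RGB2GRAY).astype(int)
print([ (r,g[r,290:340].mean().round()) for r in range(100,175,2)])
print("row160",[ (c,g[175,c]) for c in range(225,260,3)],[ (c,g[175,c]) for c in range(375,405,3)]); s=bot.state(); print(s["finger_force"],s["gripper_width"],s["tool_pos"])
E
```

```text
time_s: 18.58
tool_pos: [0.6484, -0.0097, 0.1602]
tool_rot: [-180.0, 0.0, -8.1]
ft_force: [-0.5, -0.9, -1.1]
gripper_width: 0.0608
finger_force: 65.7
[(100, np.float64(51.0)), (102, np.float64(51.0)), (104, np.float64(51.0)), (106, np.float64(51.0)), (108, np.float64(51.0)), (110, np.float64(51.0)), (112, np.float64(51.0)), (114, np.float64(46.0)), (116, np.float64(43.0)), (118, np.float64(66.0)), (120, np.float64(171.0)), (122, np.float64(174.0)), (124, np.float64(174.0)), (126, np.float64(173.0)), (128, np.float64(173.0)), (130, np.float64(174.0)), (132, np.float64(166.0)), (134, np.float64(74.0)), (136, np.float64(52.0)), (138, np.float64(55.0)), (140, np.float64(115.0)), (142, np.float64(129.0)), (144, np.float64(128.0)), (146, np.float64(128.0)), (148, np.float64(128.0)), (150, np.float64(127.0)), (152, np.float64(56.0)), (154, np.float64(78.0)), (156, np.float64(53.0)), (158, np.float64(106.0)), (160, np.float64(138.0)), (162, np.float64(163.0)), (164, np.float64(171.0)), (166, np.float64(170.0)), (168, np.float64(170.0)), (170, np.float64(172.0)), (172, np.float64(151.0)), (174, np.float64(89.0))]
row160 [(225, np.int64(14)), (228, np.int64(16)), (231, np.int64(18)), (234, np.int64(17)), (237, np.int64(97)), (240, np.int64(153)), (243, np.int64(157)), (246, np.int64(158)), (249, np.int64(158)), (252, np.int64(76)), (255, np.int64(81)), (258, np.int64(81))] [(375, np.int64(96)), (378, np.int64(95)), (381, np.int64(173)), (384, np.int64(180)), (387, np.int64(179)), (390, np.int64(179)), (393, np.int64(147)), (396, np.int64(40)), (399, np.int64(180)), (402, np.int64(184))]
65.71836590766907 0.06081223065030985 [ 0.64868099 -0.00986872  0.16045471]
```

```bash
python3 -m crank '[[0,0,3,0,0,0],[0,0,5.5,0,0,0],[0,0,6.8,0,0,0],[0,0,7.3,0,0,0],[0,0,7.3,0,0,0],[0,0,7.3,0,0,0]]'| grep -E "pos|force"; python3 -m crank '[[0.25,0,0,0,0,0],[0.5,0,0,0,0,0],[0.6,0,0,0,0,0],[0.7,0,0,0,0,0],[0.7,0,0,0,0,0]]'| grep -E "pos|force: \["; for i in 1 2; do python3 -m crank '[[0,-0.15,0,0,0,0],[0,-0.3,0,0,0,0],[0,-0.3,0,0,0,0],[0,-0.3,0,0,0,0]]'| grep -E "pos|force: \["; done;  python3 -m crank '[[0,-0.1,0,0,0,0],[0,-0.1,0,0,0,0],[0,-0.1,0,0,0,0],[0,-0.1,0,0,0,0]]'| grep -E "pos|force"
```

```text
tool_pos: [0.6501, -0.011, 0.0887]
ft_force: [0.5, 0.8, -1.5]
finger_force: 65.7
tool_pos: [0.6547, -0.0116, 0.0869]
ft_force: [-5.5, 0.5, 1.4]
tool_pos: [0.6551, -0.009, 0.0864]
ft_force: [-5.6, -1.3, -1.7]
tool_pos: [0.6555, -0.0066, 0.0862]
ft_force: [-5.5, -2.6, -1.1]
tool_pos: [0.6555, -0.0065, 0.0862]
ft_force: [-5.9, -4.9, -2.0]
finger_force: 65.8
```

```bash
python3 -m crank '[[-0.05,0.1,0.25,0,0,0],[-0.05,0.1,0.25,0,0,0],[-0.05,0.1,0.25,0,0,0]]' | grep -E "pos|force: \["; for i in 1 2; do python3 -m crank '[[0,0,0.1,0,0,0],[0,0,0.1,0,0,0],[0,0,0.1,0,0,0]]' | grep -E "pos|force: \[" ;done
```

```text
tool_pos: [0.6555, -0.0066, 0.0845]
ft_force: [-6.3, -2.1, 0.8]
tool_pos: [0.6555, -0.0066, 0.0839]
ft_force: [-8.1, -2.4, 2.5]
tool_pos: [0.6555, -0.0066, 0.0831]
ft_force: [-7.3, -1.9, 2.3]
```

```bash
python3 -m crank '[[0,0,0.1,0,0,0],[0,0,0.1,0,0,0],[0,0,0.1,0,0,0]]' | grep -E "pos|force: \["; python3 -m crank '[[0,0,-0.05,0,0,0],[0,0,-0.05,0,0,0],[0,0,-0.05,0,0,0],[0,0,-0.05,0,0,0],[0,0,-3,0,0,0],[0,0,-8,0,0,0],[0,0,-14,0,0,0],[0,0,-19,0,0,0],[0,0,-21.85,0,0,0],[0,0,-21.85,0,0,0],[0,0,-21.85,0,0,0]]' 8.5
python3 - <<'E'
from h import *
im=eyes.snapshot("wrist"); P=eyes.camera_params("wrist"); np.savez("w7p.npz",**P)
cv2.imwrite("pics/w7.png",im[:,:,::-1])
near(im,P,proj(0,[.6457,-.006,.091],P),.091,"top tray",24)
q=proj(0,[.4007,-.2261,.014],P);print(q); near(im,P,q+[-14,0],.014,"disc")
E
```

```text
tool_pos: [0.6555, -0.0066, 0.0827]
ft_force: [-8.7, -2.4, 4.7]
time_s: 24.38
tool_pos: [0.6559, -0.0057, 0.2981]
tool_rot: [-180.0, 0.2, -8.2]
ft_force: [0.2, -0.1, -0.5]
gripper_width: 0.0854
finger_force: 0.0
top tray rect mm [644.9  -5.9] [ 50.7 117. ] 80.6 img (293, 129, 51, 107)
[486.54107223 309.39561841]
disc rect mm [ 384.9 -230.9] [279.6 190.5] 21.5 img (411, 262, 160, 138)
```

View pics/w7.png

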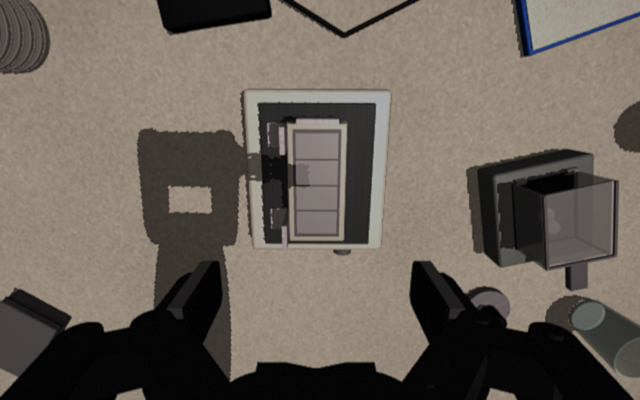

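The stack is aligned: the top tray centre measures (0.6449, -0.0059). Next, the weight.

```bash
python3 -m crank '[[-15.53,22.9,5,0,0,0],[-15.53,22.9,5,0,0,0],[-15.53,22.9,5,0,0,0],[-15.53,22.9,5,0,0,0],[-15.53,22.9,5,0,0,0],[-15.53,22.9,5,0,0,0],[-15.53,22.9,5,0,0,0],[-15.53,22.9,5,0,0,0]]' 5
python3 - <<'E'
from h import *
im=eyes.snapshot("wrist"); P=eyes.camera_params("wrist"); np.savez("w8p.npz",**P); np.save("w8.npy",im)
cv2.imwrite("pics/w8.png",im[:,:,::-1]); q=proj(0,[.4007,-.2261,.014],P); print(q); near(im,P,q+[-18,0],.014,"disc")
g=im.max(2).astype(np.uint8); r=im[int(q[1])-60:int(q[1])+80,int(q[0])-50:int(q[0])+50].max(2)
n,l,st,ce=cv2.connectedComponentsWithStats((r<45).astype(np.uint8))
for i in range(1,n):
    if st[i,4]>40:
        px=ce[i]+q.astype(int)-[50,60]; print(st[i],px,plane(0,px,.03,P).round(4))
E
```

```text
time_s: 25.42
tool_pos: [0.4709, -0.2096, 0.2501]
tool_rot: [-180.0, 0.0, -8.1]
ft_force: [-0.4, -0.6, -0.3]
gripper_width: 0.05
finger_force: 0.0
[336.94718225 225.0030629 ]
disc rect mm [ 400.4 -227.6] [66.9 66.6] 38.4 img (311, 198, 56, 54)
[26 33 28 19 58] [325.01724138 203.12068966] [ 0.4351 -0.2157  0.03  ]
[ 37  54  28  27 525] [337.91238095 231.23428571] [ 0.3991 -0.226   0.03  ]
[ 82  87  18  53 869] [377.23590334 277.74453395] [ 0.332  -0.2661  0.03  ]
```

View pics/w8.png

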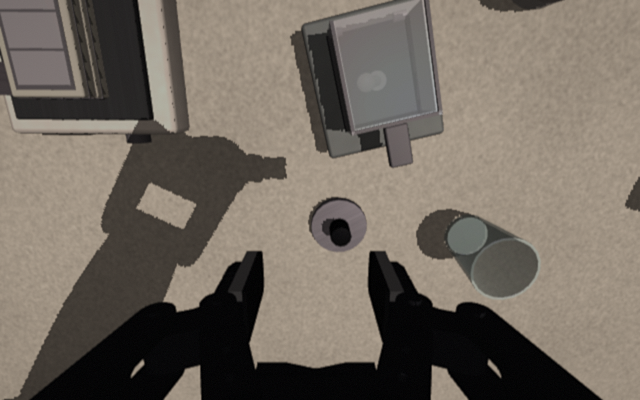

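The weight is centred at image (338,224), which is (0.400, -0.227). The cover tab is at (399,146).

```bash
python3 -m crank '[[-6.69,2.68,5,0,0,0],[-6.69,2.68,10,0,0,0],[-6.69,2.68,15,0,0,0],[-6.69,2.68,18,0,0,0],[-6.69,2.68,20.5,0,0,0],[-6.69,2.68,22,0,0,0],[-6.69,2.68,22,0,0,0],[-6.69,2.68,22,0,0,0]]'|grep -E "pos|force: \[" && python3 -m crank '[[0,0,0,0,0,0],[0,0,0,0,0,0],[0,0,0,0,0,0],[0,0,0,0,0,0],[0,0,0,0,0,0],[0,0,-2,0,0,0],[0,0,-6,0,0,0],[0,0,-12,0,0,0],[0,0,-17,0,0,0],[0,0,-17,0,0,0],[0,0,-17,0,0,0]]' 1.5 80
python3 - <<'E'
from h import *
im=eyes.snapshot("wrist"); cv2.imwrite("pics/w9.png",im[:,:,::-1])
rowto([.6457,-.006,.20],[180,0,-8.2],([.400,-.227,.20],[180,0,-8.2])); s=bot.state();print(s["finger_force"],s["gripper_width"])
E
```

```text
tool_pos: [0.4011, -0.228, 0.0314]
ft_force: [-0.1, -0.3, 0.1]
time_s: 27.85
tool_pos: [0.3991, -0.2265, 0.1983]
tool_rot: [-179.9, 0.2, -8.2]
ft_force: [0.1, 0.0, -4.2]
gripper_width: 0.0219
finger_force: 78.8
row [21.17, -25.38, -0.0] [0.0, 0.0, 0.0] rows>=5.3
78.82606744766235 0.02183673576700278
```

```bash
python3 -m crank '[[4,-5,0,0,0,0],[8,-10,0,0,0,0],[12,-15,0,0,0,0],[16,-20,0,0,0,0],[21.17,-25.38,0,0,0,0],[21.17,-25.38,0,0,0,0],[21.17,-25.38,0,0,0,0],[21.17,-25.38,3,0,0,0],[21.17,-25.38,6,0,0,0],[21.17,-25.38,7.4,0,0,0],[21.17,-25.38,7.4,0,0,0],[21.17,-25.38,7.4,0,0,0]]'
for i in 1 2 3; do python3 -m crank '[[0,0,0.1,0,0,0],[0,0,0.1,0,0,0],[0,0,0.1,0,0,0]]' | grep -E "pos|force: \[" ;done
```

```text
time_s: 29.4
tool_pos: [0.6461, -0.007, 0.1272]
tool_rot: [180.0, -0.1, -8.2]
ft_force: [0.0, -0.0, -3.8]
gripper_width: 0.022
finger_force: 79.5
tool_pos: [0.6459, -0.0063, 0.1255]
ft_force: [-0.6, -0.5, -4.8]
tool_pos: [0.6458, -0.0063, 0.1242]
ft_force: [-0.7, 0.0, -3.8]
tool_pos: [0.6459, -0.0064, 0.1233]
ft_force: [-0.4, -0.1, -4.3]
```

```bash
for i in 1 2 3; do python3 -m crank '[[0,0,0.1,0,0,0],[0,0,0.1,0,0,0],[0,0,0.1,0,0,0]]' | grep -E "pos|force: \[" ;done
```

```text
tool_pos: [0.646, -0.0064, 0.1228]
ft_force: [-0.7, 0.1, -0.8]
tool_pos: [0.646, -0.0064, 0.1228]
ft_force: [-4.7, 0.3, 5.1]
tool_pos: [0.6462, -0.0064, 0.1228]
ft_force: [-6.5, 0.3, 9.6]
```

```bash
python3 -m crank '[[0,0,-0.15,0,0,0],[0,0,-0.15,0,0,0]]' | grep -E "pos|force: \["; python3 -m crank '[[0,0,0,0,0,0],[0,0,0,0,0,0],[0,0,0,0,0,0],[0,0,0,0,0,0],[0,0,-2,0,0,0],[0,0,-5,0,0,0],[0,0,-11,0,0,0],[0,0,-16,0,0,0],[0,0,-17.85,0,0,0],[0,0,-17.85,0,0,0],[0,0,-17.85,0,0,0]]' 5
python3 - <<'E'
from h import *
im=eyes.snapshot("wrist"); P=eyes.camera_params("wrist"); np.savez("w10p.npz",**P)
cv2.imwrite("pics/w10.png",im[:,:,::-1])
q=proj(0,[.6457,-.006,.105],P);print(q); near(im,P,q+[-14,0],.105,"disc",24)
r=im[int(q[1])-40:int(q[1])+60,int(q[0])-40:int(q[0])+40].max(2)
n,l,st,ce=cv2.connectedComponentsWithStats((r<30).astype(np.uint8))
for i in range(1,n):
    if st[i,4]>40:
        px=ce[i]+q.astype(int)-[40,40]; print(st[i],px,plane(0,px,.121,P).round(4))
E
```

```text
tool_pos: [0.6463, -0.0064, 0.1228]
ft_force: [-3.1, 0.3, 5.2]
time_s: 33.28
tool_pos: [0.6448, -0.0062, 0.2976]
tool_rot: [-180.0, 0.3, -8.2]
ft_force: [-0.4, -0.9, -0.6]
gripper_width: 0.0496
finger_force: 0.0
[314.80517706 176.96561727]
disc rect mm [656.5  -8.4] [134.1 158.7] 81.8 img (244, 82, 144, 158)
[  0   6  12  57 400] [279.8025 169.4975] [0.6613 0.0255 0.121 ]
[ 29  33  25  29 564] [315.18971631 183.0212766 ] [ 0.6434 -0.0061  0.121 ]
```

View pics/w10.png

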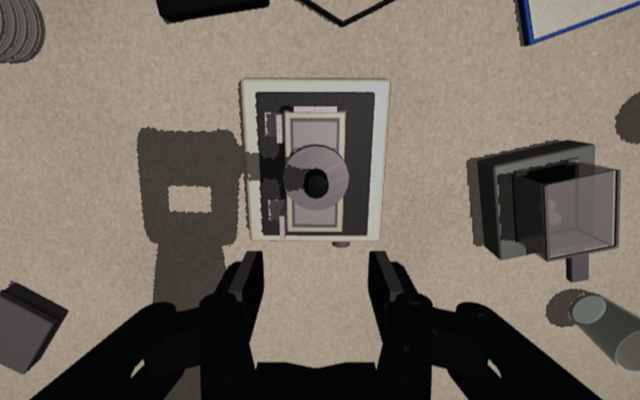

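The weight stands centred on the top tray: knob at (315,183), about 2 mm off centre. Now the control box.

```bash
python3 -m crank '[[-2,12,0,0,0,0],[-4.72,27.35,6,0,0,0],[-4.72,27.35,6,0,0,0],[-4.72,27.35,6,0,0,0],[-4.72,27.35,6,0,0,0],[-4.72,27.35,6,0,0,0],[-4.72,27.35,6,0,0,0],[-4.72,27.35,6,0,0,0],[-4.72,27.35,6,0,0,0]]' 6
python3 - <<'E'
from h import *
im=eyes.snapshot("wrist"); P=eyes.camera_params("wrist"); np.savez("w11p.npz",**P); np.save("w11.npy",im)
q=proj(0,[.554,-.273,.045],P).astype(int);print(q)
x0,y0=max(q[0]-100,0),max(q[1]-100,0); print(x0,y0)
b=cv2.resize(im[y0:y0+200,x0:x0+200,::-1],None,fx=3,fy=3,interpolation=cv2.INTER_CUBIC)
b=np.clip(b.astype(float)*1.4,0,255).astype(np.uint8)
cv2.imwrite("pics/w11.png",b)
E
```

```text
time_s: 34.45
tool_pos: [0.5608, -0.2693, 0.2407]
tool_rot: [180.0, -0.0, -8.1]
ft_force: [-0.4, -0.2, 0.7]
gripper_width: 0.0602
finger_force: 0.0
[319 183]
219 83
```

View pics/w11.png

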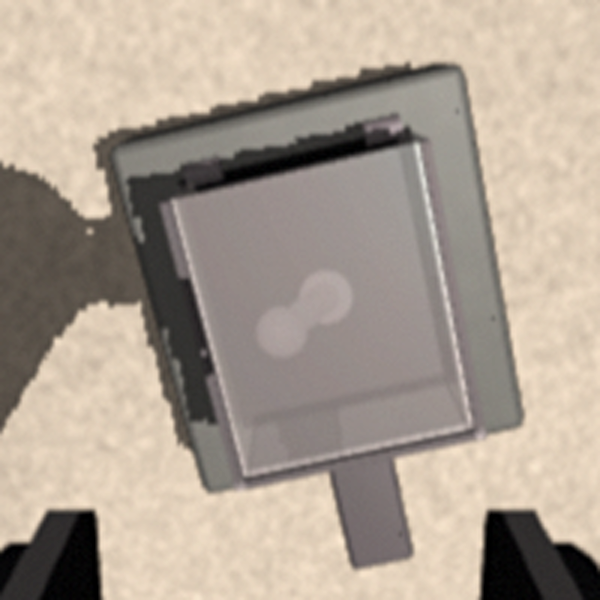

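```bash
python3 - <<'E'
from h import *
P=dict(np.load("w11p.npz")); f=lambda a,z: plane(0,(a[0]/3+219-.3,a[1]/3+83-.3),z,P)[:2]
ang=lambda v: np.degrees(np.arctan2(v[1],v[0])).round(1)
B=[f(a,.045) for a in [(118,148),(460,68),(522,428),(208,490)]]
print("box",np.mean(B,0).round(4),"yaw",ang(B[0]-B[3]),ang(B[1]-B[2]),ang(B[0]-B[1])-90,ang(B[3]-B[2])-90,[np.linalg.norm(B[i]-B[(i+1)%4]).round(3) for i in range(4)])
C=[f(a,.1) for a in [(170,200),(415,140),(470,428),(245,475)]]
print("cover",np.mean(C,0).round(4),"yaw",ang(C[0]-C[3]),ang(C[1]-C[2]),ang(C[0]-C[1])-90,[np.linalg.norm(C[i]-C[(i+1)%4]).round(3) for i in range(4)])
T=[f(a,.099) for a in [(332,465),(393,455),(412,555),(355,568)]]
print("tab",np.array(T).round(4).tolist(),np.mean(T,0).round(4),"yaw",ang(T[0]-T[3]),ang(T[1]-T[2]),[np.linalg.norm(T[i]-T[(i+1)%4]).round(3) for i in range(4)])
for a in [(325,298)]: print("knob",f(a,.08))
E
```

```text
box [ 0.5564 -0.282 ] yaw 4.1 4.9 4.700000000000003 4.0 [np.float64(0.114), np.float64(0.127), np.float64(0.116), np.float64(0.125)]
cover [ 0.5627 -0.2803] yaw 5.3 5.0 5.5 [np.float64(0.069), np.float64(0.086), np.float64(0.069), np.float64(0.085)]
tab [[0.5164, -0.2763], [0.517, -0.2949], [0.4828, -0.2971], [0.4808, -0.279]] [ 0.4992 -0.2868] yaw 4.3 3.6 [np.float64(0.019), np.float64(0.034), np.float64(0.018), np.float64(0.036)]
knob [ 0.56344553 -0.28098988]
```

Box centre (0.556, -0.282), yaw 4.6°, with the tab where expected. I'll pinch the tab near the fingertips and follow its arc.

```bash
python3 -m crank '[[-6.19,2.61,4,0,0,-0.15],[-6.19,2.61,9,0,0,-0.2234],[-6.19,2.61,9,0,0,-0.2234],[-6.19,2.61,9,0,0,-0.2234],[-6.19,2.61,9,0,0,-0.2234],[-6.19,2.61,12,0,0,-0.2234],[-6.19,2.61,14.6,0,0,-0.2234],[-6.19,2.61,14.6,0,0,-0.2234],[-6.19,2.61,14.6,0,0,-0.2234]]' 4.5 | grep -E "pos|force|rot" ; python3 -m crank '[[0,0,0,0,0,0],[0,0,0,0,0,0],[0,0,0,0,0,0],[0,0,0,0,0,0],[0,0,0,0,0,0]]' 1 25
```

```text
tool_pos: [0.4967, -0.2882, 0.0965]
tool_rot: [179.9, -0.1, 4.6]
ft_force: [0.7, -0.6, 0.4]
finger_force: 0.0
time_s: 36.25
tool_pos: [0.4952, -0.2865, 0.0947]
tool_rot: [-179.9, 0.0, 4.6]
ft_force: [-1.5, 4.7, 2.5]
gripper_width: 0.0193
finger_force: 28.3
```

```bash
python3 -m crank '[[0.47,0,-0.94,0,0,0],[1.02,0,-1.83,0,0,0],[1.64,0,-2.68,0,0,0],[2.34,0,-3.46,0,0,0],[3.1,0,-4.19,0,0,0],[3.92,0,-4.84,0,0,0],[4.8,0,-5.42,0,0,0],[5.72,0,-5.92,0,0,0],[6.69,0,-6.34,0,0,0],[7.68,0,-6.67,0,0,0],[8.7,0,-6.92,0,0,0],[9.74,0,-7.07,0,0,0],[10.79,0,-7.14,0,0,0],[11.84,0,-7.11,0,0,0],[12.88,0,-6.99,0,0,0],[13.91,0,-6.78,0,0,0],[14.72,0,-6.55,0,0,0],[15.51,0,-6.26,0,0,0],[15.51,0,-6.26,0,0,0],[15.51,0,-6.26,0,0,0]]'
```

```text
time_s: 38.75
tool_pos: [0.6508, -0.273, 0.1584]
tool_rot: [-179.8, -0.1, 4.6]
ft_force: [-1.0, 9.0, 2.0]
gripper_width: 0.0192
finger_force: 26.4
```

```bash
python3 -m crank '[[0,0,0,0,0,0],[0,0,0,0,0,0],[0,0,0,0,0,0],[0,0,-3,0,0,0],[0,0,-6,0,0,0],[0,0,-6,0,0,0],[0,0,-6,0,0,0],[-5,-2.4,-6,0,0,0],[-9.91,-4.8,-6,0,0,0],[-9.91,-4.8,-6,0,0,0],[-9.91,-4.8,-6,0,0,0]]' 4.5
python3 - <<'E'
from h import *
a=eyes.snapshot("wrist"); P=eyes.camera_params("wrist"); np.savez("w12p.npz",**P); np.save("w12.npy",a); b=eyes.snapshot("side")
o=np.vstack([a[:,:,::-1][0:400,:],cv2.resize(b[130:250,240:410,::-1],None,fx=1.66,fy=1.66,interpolation=cv2.INTER_CUBIC).repeat(1,0)[:200,:].__array__() if 0 else np.zeros((1,640,3),np.uint8)])
cv2.imwrite("pics/w12.png",a[:,:,::-1]); cv2.imwrite("pics/s12.png",b[:,:,::-1])
# toggle knob: expected pixel for off and on
c,s=np.cos(np.radians(4.6)),np.sin(np.radians(4.6))
for y in (.0157,-.0157):
    p=[.5564-s*y,-.282+c*y,.0794]; q=proj(0,p,P); print(y,q); x,yy=q.astype(int); g=a.max(2); print(g[max(yy-9,0):yy+10:3,x-12:x+13:3])
E
```

```text
time_s: 40.12
tool_pos: [0.5472, -0.2351, 0.2162]
tool_rot: [-180.0, 0.0, 4.6]
ft_force: [-0.1, 0.7, 1.0]
gripper_width: 0.045
finger_force: 0.0
0.0157 [351.93723533 187.99098355]
[[  7   6   4   9  23  27  39  43  58]
 [  5   5  16  48  72  82  76  63  75]
 [ 12  25  40  74  93 107 105  84  80]
 [ 24  23  53  89 107 134 120 104 120]
 [ 25  23  53  91 110 144 124 106  23]
 [ 23  24  34  84 105 113 112  64  24]
 [ 25  24  24  37  69  77  52  24  26]]
-0.0157 [388.82954922 188.01051228]
[[28 29 30 30 31 30 31 30 32]
 [24 30 29 30 30 31 30 31 30]
 [29 29 27 29 30 30 30 30 29]
 [27 29 28 30 30 30 30 30 30]
 [28 28 30 28 29 30 30 30 29]
 [28 28 29 28 29 28 28 29 28]
 [27 28 26 28 28 28 27 28 29]]
```

The knob sits at the expected off position, (352,188), with the cover clear of it. Closing the fingers, descending and pushing.

```bash
python3 -m crank '[[0,0,0,0,0,0],[0,0,0,0,0,0],[0,0,5,0,0,0],[0,0,9,0,0,0],[0,0,12,0,0,0],[0,0,13.56,0,0,0],[0,0,13.56,0,0,0],[0,0,13.56,0,0,0],[0,0.5,13.56,0,0,0],[0,1,13.56,0,0,0],[0,1,13.56,0,0,0]]' 0 30;  python3 -m crank '[[0,0.4,0,0,0,0],[0,0.8,0,0,0,0],[0,1.2,0,0,0,0],[0,1.6,0,0,0,0],[0,2,0,0,0,0],[0,2.4,0,0,0,0],[0,2.4,0,0,0,0]]' | grep -E "pos|force: \["; for i in 1 2 3 4; do python3 -m crank '[[0,0.2,0,0,0,0],[0,0.2,0,0,0,0],[0,0.2,0,0,0,0]]' | grep -E "pos|force: \["; done
```

```text
time_s: 41.6
tool_pos: [0.5484, -0.2457, 0.0821]
tool_rot: [180.0, -0.1, 4.6]
ft_force: [-0.2, 0.1, 0.5]
gripper_width: -0.0002
finger_force: 0.1
tool_pos: [0.5499, -0.2694, 0.0813]
ft_force: [-0.4, -0.3, -0.9]
tool_pos: [0.5501, -0.2709, 0.0813]
ft_force: [0.1, 0.7, 0.7]
tool_pos: [0.5502, -0.2729, 0.0813]
ft_force: [0.2, 1.0, -0.5]
tool_pos: [0.5504, -0.275, 0.0814]
ft_force: [0.3, -0.2, -1.2]
tool_pos: [0.5505, -0.2764, 0.0812]
ft_force: [-0.2, 2.6, 0.3]
```

```bash
for i in 1 2; do python3 -m crank '[[0,0.15,0,0,0,0],[0,0.15,0,0,0,0],[0,0.15,0,0,0,0]]' | grep -E "pos|force: \["; done; python3 -m crank '[[0,-2,0,0,0,0],[0,-2,-4,0,0,0],[0,-2,-9,0,0,0],[0,-4.5,-13.56,0,0,0],[0,-4.5,-13.56,0,0,0],[0,-4.5,-13.56,0,0,0]]'
python3 - <<'E'
from h import *
a=eyes.snapshot("wrist"); P=eyes.camera_params("wrist"); np.save("w13.npy",a); np.savez("w13p.npz",**P)
cv2.imwrite("pics/w13.png",a[:,:,::-1])
c,s=np.cos(np.radians(4.6)),np.sin(np.radians(4.6))
for y in (.0157,-.0157):
    p=[.5564-s*y,-.282+c*y,.0794]; q=proj(0,p,P); print(y,q); x,yy=q.astype(int); g=a.max(2); print(g[max(yy-9,0):yy+10:3,x-12:x+13:3])
E
```

```text
tool_pos: [0.5504, -0.2769, 0.081]
ft_force: [-0.5, 5.8, 1.4]
tool_pos: [0.5504, -0.2773, 0.0809]
ft_force: [-1.0, 8.9, 2.5]
time_s: 45.48
tool_pos: [0.5469, -0.2348, 0.2166]
tool_rot: [179.9, 0.0, 4.6]
ft_force: [-0.1, 0.3, -1.0]
gripper_width: 0.0002
finger_force: 0.0
0.0157 [353.44527088 186.42073677]
[[ 27  26  28  27  19 123 144  58  43]
 [ 25  25  27  26  16 137 144  44  46]
 [ 24  25  26  25  28  87 142 114  47]
 [ 25  25  25  26  25  22 116 148 148]
 [ 24  25  26  27  26  26  24  45  56]
 [ 23  24  24  24  26  26  26  26  27]
 [ 24  24  24  26  27  27  24  24  26]]
-0.0157 [390.60170884 186.45723993]
[[ 16  31  30  31  32  30  31  30  31]
 [ 38  38  37  58  72  69  35  31  30]
 [ 40  35  59  82  97 101  87  28  30]
 [ 36  45  75  96 118 117 108  32  30]
 [ 29  48  81 101 140 129 113  30  29]
 [ 28  37  76  97 112 118  84  28  28]
 [ 27  27  44  79  91  73  26  28  25]]
```

The toggle is on: the knob is now at (390,187). Re-gripping the tab and running the arc back.

```bash
python3 -m crank '[[5,2.4,0,0,0,0],[9.91,4.8,0,0,0,0],[9.91,4.8,0,0,0,0],[9.91,4.8,0,0,0,0],[9.91,4.8,3,0,0,0],[9.91,4.8,6,0,0,0],[9.91,4.8,6,0,0,0],[9.91,4.8,6,0,0,0]]' 4.5 | grep -E "pos|force: \["; python3 -m crank '[[0,0,0,0,0,0],[0,0,0,0,0,0],[0,0,0,0,0,0],[0,0,0,0,0,0],[0,0,0,0,0,0]]' 1 25
```

```text
tool_pos: [0.6498, -0.275, 0.1586]
ft_force: [0.1, -0.6, 0.6]
time_s: 47.15
tool_pos: [0.651, -0.2729, 0.1595]
tool_rot: [-179.8, -0.2, 4.6]
ft_force: [0.0, 5.7, 3.2]
gripper_width: 0.0194
finger_force: 25.9
```

```bash
python3 -m crank '[[-0.79,0,-0.29,0,0,0],[-1.6,0,-0.52,0,0,0],[-2.63,0,-0.73,0,0,0],[-3.67,0,-0.85,0,0,0],[-4.72,0,-0.88,0,0,0],[-5.77,0,-0.81,0,0,0],[-6.81,0,-0.66,0,0,0],[-7.83,0,-0.41,0,0,0],[-8.82,0,-0.08,0,0,0],[-9.79,0,0.34,0,0,0],[-10.71,0,0.84,0,0,0],[-11.59,0,1.42,0,0,0],[-12.41,0,2.07,0,0,0],[-13.17,0,2.8,0,0,0],[-13.87,0,3.58,0,0,0],[-14.49,0,4.43,0,0,0],[-15.04,0,5.32,0,0,0],[-15.51,0,6.26,0,0,0],[-15.51,0,6.26,0,0,0],[-15.51,0,6.26,0,0,0]]'; for i in 1 2; do python3 -m crank '[[0,0,0.15,0,0,0],[0,0,0.15,0,0,0],[0,0,0.15,0,0,0]]' | grep -E "pos|force: \["; done
```

```text
time_s: 49.65
tool_pos: [0.4946, -0.2865, 0.0951]
tool_rot: [-179.9, 0.1, 4.7]
ft_force: [-2.8, 4.6, 3.0]
gripper_width: 0.0192
finger_force: 27.1
tool_pos: [0.4946, -0.2865, 0.095]
ft_force: [-6.1, 7.1, 11.0]
tool_pos: [0.4946, -0.2866, 0.0949]
ft_force: [-9.7, 7.2, 15.8]
```

```bash
python3 -m crank '[[0,0,-0.3,0,0,0],[0,0,-0.3,0,0,0]]' | grep -E "force: \["; python3 -m crank '[[0,0,0,0,0,0],[0,0,0,0,0,0],[0,0,0,0,0,0],[0,0,-3,0,0,0],[0,0,-8,0,0,0],[0,0,-14,0,0,0],[0,0,-20,0,0,0],[0,0,-22,0,0,0],[4,-8,-22,0,0,0],[8,-16,-22,0,0,0],[8,-16,-22,0,0,0],[8,-16,-22,0,0,0],[8,-16,-22,0,0,0]]' 4.5
python3 - <<'E'
from h import *
a=eyes.snapshot("wrist"); P=eyes.camera_params("wrist"); b=eyes.snapshot("side")
q=proj(0,[.6457,-.006,.105],P); u=proj(0,[.556,-.28,.08],P); print(q,u)
r=a[int(q[1])-40:int(q[1])+60,int(q[0])-40:int(q[0])+40].max(2)
n,l,st,ce=cv2.connectedComponentsWithStats((r<30).astype(np.uint8))
for i in range(1,n):
    if st[i,4]>40: px=ce[i]+q.astype(int)-[40,40]; print(st[i],px,plane(0,px,.121,P).round(4))
z=cv2.resize(b[130:250,240:410],None,fx=2.3,fy=2.3,interpolation=cv2.INTER_CUBIC)
w=cv2.resize(a[0:260],None,fx=1.2,fy=1.2); o=np.zeros((588,800,3),np.uint8); o[:312,:768]=w; o[312:,:391]=z[:276,:391]
x,y=u.astype(int); k=cv2.resize(a[max(y-70,0):y+70,x-100:x+100],(390,273),interpolation=cv2.INTER_CUBIC); o[312:585,400:790]=k
cv2.imwrite("pics/final.png",o[:,:,::-1])
E
```

```text
ft_force: [-4.0, 4.3, 4.7]
time_s: 52.28
tool_pos: [0.5617, -0.1217, 0.3131]
tool_rot: [-180.0, 0.1, 4.6]
ft_force: [0.3, 0.5, -0.5]
gripper_width: 0.0449
finger_force: 0.0
[203.75386229  81.68682336] [451.50638557 185.88098514]
[ 19  28  34  27 734] [198.52179837  82.48637602] [ 0.6442 -0.0063  0.121 ]
[  0  47  13  25 204] [168.04901961  99.96568627] [0.6262 0.0228 0.121 ]
[75 83  5 17 58] [240.5862069  133.39655172] [ 0.6006 -0.046   0.121 ]
```

View pics/final.png

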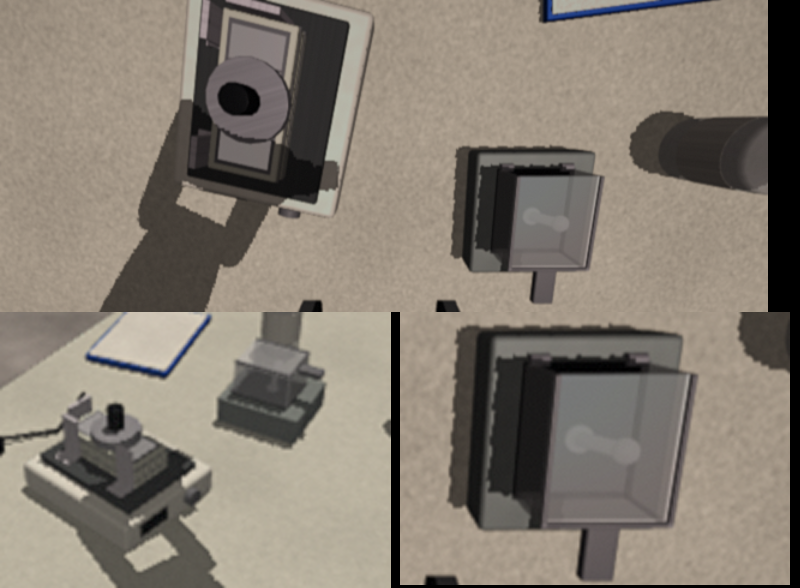

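The final picture shows two trays stacked flush, the weight centred on top with its knob at (238,98), and the cover shut over the switched toggle. The bystanders visible in it are untouched.

```bash
python3 -c "
from workcell import bot
print(bot.job_done())"
```

```text
the job is handed in; nothing more can be done
None
```

I handed the job in: both trays present in this run are stacked flush against the fences, the weight is centred on top (about 2 mm off the middle), the toggle is on and the cover is shut; the hand-in returned no verdict.

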